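# Nest the three parts tubs at the sole-drilling bench

## Robot

A 7-joint arm with a two-finger parallel gripper is mounted at the origin on the work surface. World frame = base frame: x ahead of the robot, y to its left, z up, the work surface at z = 0. Lengths are in m, angles in rad, forces in N, time in s.
With the tool pointing down it reaches from about 0.35 to 0.9 m from the base axis. Payload 19.9 kg.
Tool frame: the origin (TCP) lies at the very end of the fingers, on their centre line; the grasp point (between the pads) lies 19 mm behind it (pinch_z is the distance from the TCP to the grasp point, in m); x points along the fingers, y is the direction in which the jaws open and shut, and the axes are right-handed (so a half turn about x gives the same grasp; the last joint's range is limited). The gripper opens to 94 mm and grips with 3 to 60 N. Pads are 16 mm wide; open, the fingers measure 119 mm over their backs; the gripper's body (75 mm by 177 mm) begins 78 mm behind the grasp point.
Start: joints at [-1.171, 0.417, -0.01, 1.614, 0.005, 1.111, -0.053], TCP at [0.267, 0.565, 0.205] pointing down, gripper open.
Joint ranges: [-2.81, 2.81], [-0.39, 2.02], [-1.27, 1.25], [0.06, 2.57], [-1.19, 4.33], [0.19, 2], [-2.82, 2.82]. Speed limits (rad/s): [1.89, 1.89, 2.39, 2.39, 3.01, 3.01, 3.01].

## Interface

Orientations are given as a rotation vector (axis times angle).
In Python, from cell import * gives the robot as it stands.
- The arm moves only by the shell command python3 -m creep 'ROWS'. ROWS is JSON, a list of rows, each a list of 7 numbers: the shift along the tool's x, y, z as a fraction of full scale, then the turn, a rotation vector about the tool's x, y, z as a fraction of full scale, then the gripper command: -1 is shut, 1 is fully open, values between are in proportion. In form: [[x, y, z, wx, wy, wz, hand], ...]. A call has 1 to 20 rows; each row is the pose to reach, as a shift and turn from the pose measured when the call began, along the tool's axes at that moment, turning the shorter way round; what a row does not reach only later rows make up. Full scale, the value 1, is 40 cm for a shift and 180 degrees for a turn. A row lasts 1/8 s, in which the tool goes at most 62.5 mm and 10.7 degrees, less where a joint would pass 70% of its speed; a pose out of reach is approached as far as the arm can. A call with a number of a shift or a turn outside -1 to 1 is refused whole. A call with a gripper value outside its range is refused whole. The fingers move at their own pace and stop on an object; the grip force is fixed at half the most. Time passes only in rows, so rows that repeat a pose let the fingers close. It gives the time, the measured TCP pose, the force and the opening at its end, in the units of the state.
- observe(): the state, without advancing time (a new reading comes with each control period).
- get_image(name): name is "side" or "top"; returns a dict with "pixels" (480x640x3 uint8, red, green, blue), "depth" (480x640 float32, m along the optical axis (not along the pixel's ray), 0 where there is no reading), "mtx" (3x3 intrinsics, pixels), "rvec" (rotation vector, rad) and "tvec" (3), from world to camera coordinates, as OpenCV has them. Camera axes: x right, y down, z forward; pixel columns grow to the right and rows downward; lengths in m; the calibration is good to about 2 mm. A picture is of the moment at which its call begins.
- hand_in(): hands the job in, once; it reports no verdict.
The state is a dict: "time_s": time; "qpos": joint angles; "qd": joint speeds; "joint_torque": joint torques, N m; "eef_pos": TCP position; "ee_rot": TCP orientation; "force": force on the tool from outside, world axes, zero at the start; "torque": the same for the moment, N m; "width": opening from 0.0 (shut) to 1.0 (fully open).
Only numpy, scipy, OpenCV 4.12 (cv2) and the standard library are available. Lean on these libraries where they do the work, as an engineer would, in place of code of your own. Each camera call takes 0.05 s, during which the arm holds its last target.

## Task

Tidy the three square parts tubs into one nest. First stand the toppled blue tub upright on the bench and let go of it; then take it again from above and lower it fully home into the green tub, and after that lower the yellow tub fully home into the blue one. Set the tubs down without dropping them, leave the green tub standing where it is, do not disturb the other things on the bench, and let go of everything at the end.

Things in the scene. Friction and masses are not known exactly. Their poses are not given: they have to be found in the camera images.
- tub_large_center (a point): Centre (half-way up) of the large green square tub: outside 76 x 76 mm, 64 mm tall, white rim, black foot, walls 3 mm, floor 14 mm thick, 0.6 kg. Upright on the bench, any yaw. Axes: z from floor to mouth, x and y square to its sides. The blue tub fits with 5 mm free all round at any quarter turn; seated, its centre is 17 mm above this point and its rim 20 mm above the green rim, a band to hold it by.
- tub_medium_center (a point): Centre (half-way up) of the medium blue square tub: outside 60 x 60 mm, 70 mm tall, white rim, black foot, walls 3 mm, weighted floor 14 mm thick, about 0.25 kg. Starts lying on a side, centre 30 mm up, mouth to the robot's left (+y), turned up to 20 degrees to the far side or 43 to the near side. Axes: z from floor to mouth, x and y square to its sides. Standing on the bench its centre is 35 mm up.
- tub_small_center (a point): Centre (half-way up) of the small yellow square tub: outside 44 x 44 mm, 76 mm tall, white rim, black foot, walls 3 mm, floor 14 mm thick, about 0.14 kg. Upright on the bench, any yaw. Axes: z from floor to mouth, x and y square to its sides. It fits the blue tub with 5 mm free all round at any quarter turn; seated, its centre is 17 mm above the blue tub's centre, its rim 20 mm above the blue rim.
- sole: Bystander, to be left alone: black rubber shoe sole, 270 x 92 x 12 mm, lying or standing on the bench; origin at the centre of its underside.
- tape_roll: Bystander, to be left alone: yellow tape roll, 90 x 90 x 24 mm, lying or standing on the bench; origin at the centre of its underside.
- pencil: Bystander, to be left alone: red flat pencil, 165 x 14 x 9 mm, lying or standing on the bench; origin at the centre of its underside.
- wrench: Bystander, to be left alone: steel wrench, 150 x 35 x 8 mm, lying or standing on the bench; origin at the centre of its underside.
- notepad: Bystander, to be left alone: white notepad, 100 x 140 x 12 mm, lying or standing on the bench; origin at the centre of its underside.
- grease_jar: Bystander, to be left alone: orange jar, 60 x 60 x 70 mm, lying or standing on the bench; origin at the centre of its underside.
- screwdriver: Bystander, to be left alone: screwdriver, 190 x 30 x 30 mm, lying or standing on the bench; origin at the centre of its underside.
Mind the look-alikes: they are no part of the job. Of the things shaped like the part that bears tub_medium_center, the blue one is meant.

How it is judged:
By the outcome, as a careful person would: the job done as asked, in the order asked, and still so for the second after the job is handed in, with the robot touching nothing.
It also fails if it takes over 72 s, if anything falls off the work surface, if the arm or the gripper's body presses on something with over 40 N, if the wrist force passes 120 N, or if a joint passes its speed limit or range.

## Working session

There is one attempt and no reset: what is moved stays moved. The work goes in short steps, Python scripts to look and compute and a shell command to move; the robot and the scene stay as the last step left them, time stands still between calls to the robot, and variables do not carry over. Pictures are saved under pics/ and viewed, and the job is handed in when it is done.

```bash
ls; mkdir -p pics
python3 - <<'E'
from cell import *
import cv2,numpy as np
print(observe())
for n in("side","top"):
    im=get_image(n); cv2.imwrite(f"pics/{n}0.png",im["pixels"][:,:,::-1]); np.savez(f"{n}0.npz",**im)
    R=cv2.Rodrigues(np.array(im["rvec"]))[0]; print(n,im["mtx"],R,-R.T@np.array(im["tvec"]).ravel())
E
```

```text
pics
{'time_s': 0.0, 'qpos': array([-1.17151316,  0.41796222, -0.01034487,  1.61418326,  0.00473004,
        1.11069567, -0.05297786]), 'qd': array([ 1.98642672e-03,  4.25411226e-05, -3.61495251e-04, -1.39941328e-03,
       -1.93413444e-05, -8.43008046e-04,  5.93878271e-04]), 'joint_torque': array([ 7.20157677e-04, -8.51268411e+01,  6.38522767e-01, -4.25982714e+01,
       -4.88507026e-02,  1.87771831e-02,  1.22153237e-04]), 'eef_pos': array([0.2664887 , 0.564916  , 0.20482862]), 'ee_rot': array([ 0.34466687,  1.54319235, -0.34658539]), 'force': array([-0.00788413, -0.84363715, -0.14755872]), 'torque': array([0.00638333, 0.00202659, 0.00314959]), 'width': 0.9999988906093917}
side [[504.90294093   0.         319.79137476]
 [  0.         504.90294093 234.52727466]
 [  0.           0.           1.        ]] [[ 0.99849736 -0.05474564 -0.00243472]
 [-0.03477529 -0.59867182 -0.80023917]
 [ 0.042352    0.79912137 -0.59967603]] [ 0.54509275 -0.86533905  0.68749296]
top [[496.29808878   0.         323.03616062]
 [  0.         496.29808878 240.26165939]
 [  0.           0.           1.        ]] [[-1.88907135e-03 -9.99997759e-01  9.55502630e-04]
 [-9.90335488e-01  1.73830762e-03 -1.38681648e-01]
 [ 1.38679676e-01 -1.20824769e-03 -9.90336553e-01]] [ 0.42506256 -0.01000805  1.37845746]
```

View pics/side0.png

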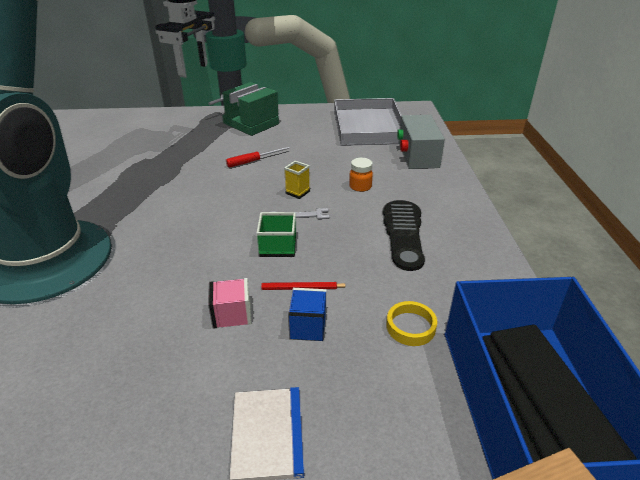

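View pics/top0.png

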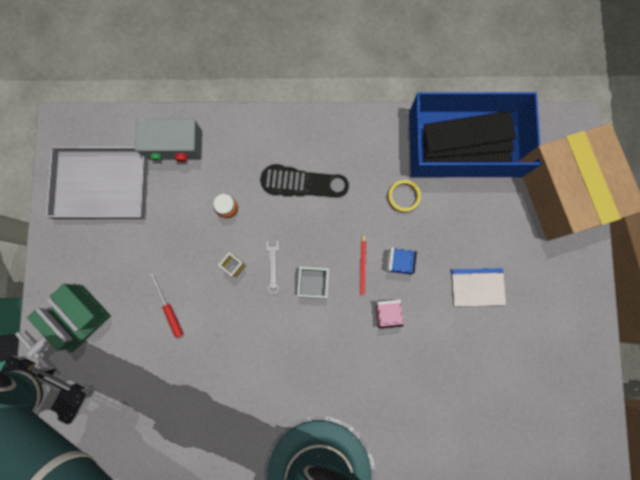

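The blue tub lies at top (402,260) and side (308,314). Look-alikes: the pink tub at top (390,313), the blue bin at (475,135) and the notepad's blue edge at (478,270). For green, the vise is at (70,315); for yellow, the tape roll is at (404,196). I'll take close crops to check and then measure.

```bash
cat > h.py <<'E'
import numpy as np,cv2
from scipy.spatial.transform import Rotation as Ro
def cloud(im):
    K=im["mtx"];R=cv2.Rodrigues(np.array(im["rvec"]))[0];t=np.array(im["tvec"]).ravel()
    v,u=np.mgrid[:480,:640];d=im["depth"]
    c=np.stack([(u-K[0,2])/K[0,0]*d,(v-K[1,2])/K[1,1]*d,d],-1)
    return (c-t)@R
def ray(im,uv,z):
    K=im["mtx"];R=cv2.Rodrigues(np.array(im["rvec"]))[0];t=np.array(im["tvec"]).ravel()
    uv=np.atleast_2d(uv).astype(float)
    d=np.c_[(uv[:,0]-K[0,2])/K[0,0],(uv[:,1]-K[1,2])/K[1,1],np.ones(len(uv))]@R
    o=-R.T@t
    return o+d*((z-o[2])/d[:,2])[:,None]
def rect(xy):
    r=cv2.minAreaRect(np.float32(xy)*1000); return np.round(r[0],1),np.round(r[1],1),round(r[2],1)
E
python3 - <<'E'
from h import *
for n,x,y,w,h in(("top",345,220,110,115),("top",210,235,130,70),("side",190,260,200,90),("side",230,150,160,120)):
    im=np.load(f"{n}0.npz");c=im["pixels"][y:y+h,x:x+w,::-1]
    cv2.imwrite(f"pics/c_{n}_{x}.png",cv2.resize(c,None,fx=390/w,fy=390/w,interpolation=cv2.INTER_CUBIC))
ims=[cv2.imread(f"pics/c_{a}.png") for a in("top_345","top_210","side_190","side_230")]
H=300
out=np.zeros((600,800,3),np.uint8)
for i,m in enumerate(ims):
    m=m[:300];out[(i//2)*300:(i//2)*300+m.shape[0],(i%2)*400:(i%2)*400+m.shape[1]]=m[:, :400]
cv2.imwrite("pics/crops0.png",out)
for n in("top","side"):
    im=dict(np.load(f"{n}0.npz"));P=cloud(im)
    px=im["pixels"];hsv=cv2.cvtColor(px,cv2.COLOR_RGB2HSV)
    for name,(u0,v0,u1,v1) in dict(blue={"top":(376,238,425,282),"side":(280,280,335,345)}[n],green={"top":(290,258,338,305),"side":(250,205,303,262)}[n],yel={"top":(212,246,250,284),"side":(278,158,316,200)}[n],pink={"top":(370,295,410,333),"side":(200,270,256,332)}[n]).items():
        q=P[v0:v1,u0:u1].reshape(-1,3); z=q[:,2]
        top=np.percentile(z,99.5)
        m=(z>0.015)&(z<0.1); a=q[m]; b=q[(z>top-0.006)&(z<0.1)]
        print(n,name,"ztop",round(top,4),"all",rect(a[:,:2]),"top",rect(b[:,:2]),len(b))
E
```

```text
top blue ztop 1.3785 all (array([ 555.3, -225.7]), array([70.8, 60.8]), 82.3) top (array([0., 0.]), array([0., 0.]), 0.0) 0
top green ztop 0.071 all (array([497.5,  14.3]), array([76.5, 76.7]), 86.2) top (array([497.5,  14.2]), array([75.8, 76.2]), 86.0) 64
top yel ztop 0.0797 all (array([545. , 232.8]), array([45.7, 44.5]), 51.7) top (array([545. , 232.7]), array([45.7, 44.4]), 51.7) 74
top pink ztop 1.3785 all (array([ 412.9, -188.7]), array([69.9, 60.8]), 5.3) top (array([0., 0.]), array([0., 0.]), 0.0) 0
side blue ztop 0.0626 all (array([ 556.2, -225. ]), array([75.7, 60.6]), 82.6) top (array([ 556.3, -224.6]), array([74.9, 60.5]), 82.4) 1008
side green ztop 0.0659 all (array([498.2,  15.5]), array([84. , 76.4]), 86.6) top (array([498.1,  15.8]), array([83. , 76.7]), 86.9) 266
side yel ztop 0.0777 all (array([545.3, 233.3]), array([50.4, 50.6]), 50.1) top (array([544.8, 233.9]), array([46.6, 48.5]), 51.9) 114
side pink ztop 0.0625 all (array([ 413.7, -189.3]), array([70.5, 64.1]), 5.4) top (array([ 414.1, -188.6]), array([69.6, 63.3]), 3.6) 931
```

View pics/crops0.png

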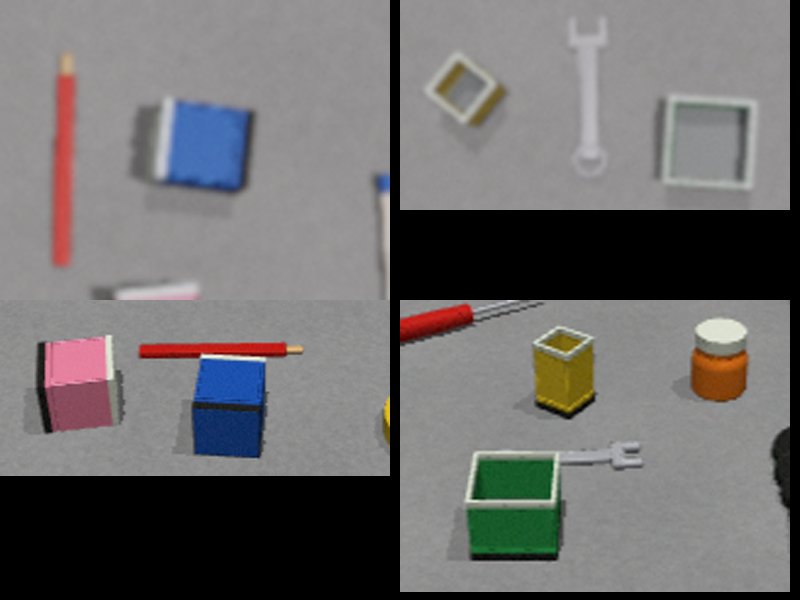

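The crop confirms the choice: the blue tub (not the pink one), mouth with white rim at +y, black foot at -y. Rectangle sizes match the specification: blue 70.8x60.8, green 76, yellow 45. The two views agree within about 1 mm.

```bash
cat >> h.py <<'E'
def tilt(yaw_dir_deg,jaw_sign,th):
    """tool pointing down tilted by th deg toward horizontal dir m; jaw = horizontal perp to m"""
    a=np.radians(yaw_dir_deg);m=np.array([np.cos(a),np.sin(a),0]);th=np.radians(th)
    x=np.sin(th)*m+np.cos(th)*np.array([0,0,-1.])
    y=jaw_sign*np.array([np.sin(a),-np.cos(a),0]);return np.c_[x,y,np.cross(x,y)]
def row(s,p,R):
    R0=Ro.from_rotvec(s["ee_rot"]).as_matrix()
    t=R0.T@(np.array(p)-s["eef_pos"])/0.4;w=Ro.from_matrix(R0.T@R).as_rotvec()/np.pi
    return np.round(np.r_[t,w],4).tolist()
def tcp(g,R): return np.array(g)+0.019*R[:,0]
BA=82.4;B=np.array([.5555,-.2254,.030])
E
python3 - <<'E'
from cell import *;from h import *
s=observe();R0=Ro.from_rotvec(s["ee_rot"]).as_matrix();print(np.round(R0,3))
for js in(1,-1):
  for th in(0,-45,-30):
    R=tilt(BA,js,th);p=tcp(B,R)-0.12*R[:,0];print(js,th,np.round(p,3),row(s,p,R))
E
```

```text
[[-0.     0.427  0.904]
 [-0.001  0.904 -0.427]
 [-1.    -0.001  0.   ]]
1 0 [ 0.556 -0.225  0.131] [0.1865, -1.4786, 1.4963, 0.4019, 0.0002, 0.0003]
1 -45 [ 0.565 -0.155  0.101] [0.2602, -1.3084, 1.4422, 0.38, -0.215, -0.1571]
1 -30 [ 0.562 -0.175  0.117] [0.2202, -1.3583, 1.458, 0.3922, -0.1435, -0.1048]
-1 0 [ 0.556 -0.225  0.131] [0.1865, -1.4786, 1.4963, -0.5981, -0.0003, 0.0003]
-1 -45 [ 0.565 -0.155  0.101] [0.2602, -1.3084, 1.4422, -0.5631, 0.1702, -0.233]
-1 -30 [ 0.562 -0.175  0.117] [0.2202, -1.3583, 1.458, -0.5826, 0.1138, -0.1558]
```

```bash
python3 -m creep '[[-0.1,-0.75,0.75,0.2,0,0,1],[-0.1,-0.75,0.75,0.2,0,0,1],[-0.1,-0.75,0.75,0.2,0,0,1],[-0.1,-0.75,0.75,0.2,0,0,1],[-0.1,-0.75,0.75,0.2,0,0,1],[-0.1,-0.75,0.75,0.2,0,0,1],[-0.1,-0.75,0.75,0.2,0,0,1],[-0.1,-0.75,0.75,0.2,0,0,1],[-0.1,-0.75,0.75,0.2,0,0,1],[-0.1,-0.75,0.75,0.2,0,0,1]]'
python3 - <<'E'
from cell import *;from h import *
s=observe();print(s["qpos"])
for th in(0,-45,-30):
    R=tilt(BA,1,th);p=tcp(B,R)-0.12*R[:,0];p[2]=max(p[2],.16);print(th,np.round(p,3),row(s,p,R))
E
```

```text
time_s: 1.35
eef_pos: [0.4094, 0.1666, 0.245]
ee_rot: [0.83, 1.406, -0.832]
force: [-0.1, -0.3, 0.1]
width: 1.001
[-0.79121542  0.03728413  0.34491545  2.004071   -0.01321027  1.10375956
  0.06291242]
0 [ 0.556 -0.225  0.16 ] [0.2135, -0.1527, 1.0345, 0.2025, 0.0004, 0.0003]
-45 [ 0.565 -0.155  0.16 ] [0.2132, -0.0467, 0.8909, 0.1919, -0.241, -0.0791]
-30 [ 0.562 -0.175  0.16 ] [0.2133, -0.0777, 0.9329, 0.1979, -0.1606, -0.0527]
```

```bash
python3 -m creep '[[0.1,-0.047,0.89,0.19,-0.24,-0.08,1],[0.1,-0.047,0.89,0.19,-0.24,-0.08,1],[0.1,-0.047,0.89,0.19,-0.24,-0.08,1],[0.1,-0.047,0.89,0.19,-0.24,-0.08,1],[0.1,-0.047,0.89,0.19,-0.24,-0.08,1],[0.1,-0.047,0.89,0.19,-0.24,-0.08,1],[0.1,-0.047,0.89,0.19,-0.24,-0.08,1],[0.1,-0.047,0.89,0.19,-0.24,-0.08,1],[0.1,-0.047,0.89,0.19,-0.24,-0.08,1],[0.1,-0.047,0.89,0.19,-0.24,-0.08,1],[0.1,-0.047,0.89,0.19,-0.24,-0.08,1],[0.1,-0.047,0.89,0.19,-0.24,-0.08,1]]'
cat > st.py <<'E'
from cell import *;from h import *
s=observe();R0=Ro.from_rotvec(s["ee_rot"]).as_matrix()
print("q",np.round(s["qpos"],2),"x",np.round(R0[:,0],3),"y",np.round(R0[:,1],3),"grasp",np.round(s["eef_pos"]-.019*R0[:,0],4))
E
python3 -i st.py <<'E'
for th in(0,-45,-30):
    R=tilt(BA,1,th);print(th,row(s,tcp(B,R),R))
E
```

```text
time_s: 2.85
eef_pos: [0.5647, -0.1542, 0.2054]
ee_rot: [0.662, 0.589, -1.603]
force: [0.3, -0.4, -0.1]
width: 1.002
q [-0.63  0.55  0.6   1.78  0.52  1.14 -0.48] x [-0.094 -0.699 -0.709] y [ 0.992 -0.128 -0.005] grasp [ 0.5665 -0.1409  0.2189]
0 [0.4711, 0.0024, -0.2157, 0.002, 0.2493, 0.001]
-45 [0.4849, 0.0021, -0.182, 0.0022, -0.0007, 0.0002]
-30 [0.4833, 0.0022, -0.1943, 0.0022, 0.0827, 0.0004]>>> ... ... 
>>>
```

```bash
python3 -m creep '[[0.1,0.002,-0.09,0.002,0,0,1],[0.2,0.002,-0.182,0.002,0,0,1],[0.2,0.002,-0.182,0.002,0,0,1],[0.3,0.002,-0.182,0.002,0,0,1],[0.38,0.002,-0.182,0.002,0,0,1],[0.44,0.002,-0.182,0.002,0,0,1],[0.485,0.002,-0.182,0.002,0,0,1],[0.485,0.002,-0.182,0.002,0,0,1],[0.485,0.002,-0.182,0.002,0,0,1]]'
python3 -i st.py <<'E'
im=get_image("side");cv2.imwrite("pics/s1.png",cv2.resize(im["pixels"][200:400,180:450,::-1],None,fx=2.5,fy=2.5))
E
```

```text
time_s: 3.98
eef_pos: [0.5545, -0.2381, 0.0175]
ee_rot: [0.667, 0.584, -1.604]
force: [0.3, 0.1, 1.3]
width: 0.997
q [-0.48  0.85  0.57  1.87  0.53  0.74 -0.61] x [-0.093 -0.699 -0.709] y [ 0.991 -0.131  0.   ] grasp [ 0.5562 -0.2248  0.0309]
True>>> >>>
```

View pics/s1.png

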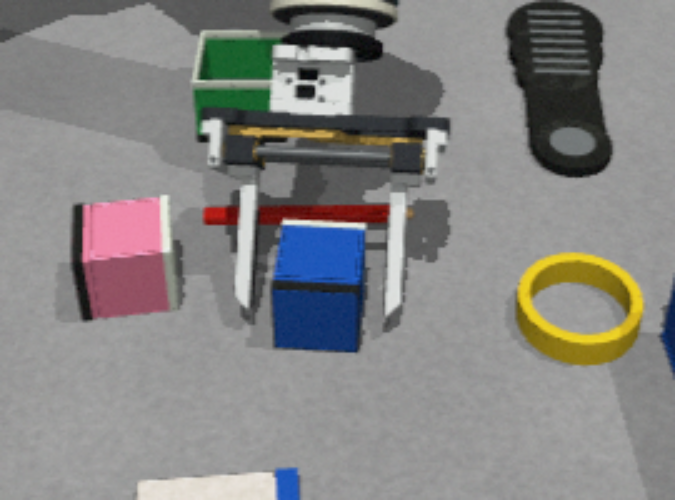

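The fingers straddle the blue tub (crop pixel 318,285) with gaps on both sides, clear of the pink tub and the tape. Next I close the fingers and lift.

```bash
python3 -m creep '[[0,0,0,0,0,0,-1],[0,0,0,0,0,0,-1],[0,0,0,0,0,0,-1],[0,0,0,0,0,0,-1],[0,0,0,0,0,0,-1],[0,0,0,0,0,0,-1],[0,0,0,0,0,0,-1],[0,0,0,0,0,0,-1]]'
python3 -i st.py <<'E'
g=s["eef_pos"]-.019*R0[:,0]
for th in (-45,0,45):
  R=tilt(BA,1,th);print(th,row(s,tcp(g+[0,0,.07],R),R))
E
```

```text
time_s: 5.03
eef_pos: [0.5545, -0.2379, 0.0174]
ee_rot: [0.667, 0.584, -1.604]
force: [0.1, 1.2, 2.5]
width: 0.634
q [-0.48  0.85  0.57  1.87  0.53  0.74 -0.61] x [-0.092 -0.699 -0.709] y [ 0.991 -0.131  0.   ] grasp [ 0.5563 -0.2246  0.0308]
-45 [-0.1241, 0.0, 0.1235, 0.0002, -0.0009, -0.0003]
0 [-0.1379, 0.0, 0.0899, 0.0003, 0.2491, -0.0002]
45 [-0.1715, 0.0001, 0.0759, 0.0004, 0.4991, -0.0001]>>> >>> ... ... 
>>>
```

```bash
python3 -m creep '[[-0.03,0,0.03,0,0,0,-1],[-0.08,0,0.08,0,0,0,-1],[-0.124,0,0.124,0,0,0,-1],[-0.13,0,0.11,0,0.05,0,-1],[-0.13,0,0.105,0,0.1,0,-1],[-0.132,0,0.1,0,0.15,0,-1],[-0.135,0,0.095,0,0.2,0,-1],[-0.138,0,0.09,0,0.25,0,-1],[-0.145,0,0.086,0,0.3,0,-1],[-0.15,0,0.083,0,0.35,0,-1],[-0.155,0,0.08,0,0.4,0,-1],[-0.163,0,0.078,0,0.45,0,-1],[-0.172,0,0.076,0,0.5,0,-1],[-0.172,0,0.076,0,0.5,0,-1],[-0.172,0,0.076,0,0.5,0,-1],[-0.172,0,0.076,0,0.5,0,-1]]'
python3 -i st.py <<'E'
im=get_image("side");cv2.imwrite("pics/s2.png",cv2.resize(im["pixels"][160:400,180:450,::-1],None,fx=2.5,fy=2.5))
E
```

```text
time_s: 7.02
eef_pos: [0.5587, -0.2101, 0.0887]
ee_rot: [1.887, 1.657, -0.78]
force: [1.0, 0.1, -3.7]
width: 0.637
q [ 0.73  0.77 -0.11  1.56 -0.61  1.3   0.82] x [ 0.092  0.701 -0.707] y [ 0.992 -0.129  0.002] grasp [ 0.557  -0.2234  0.1022]
True>>> >>>
```

View pics/s2.png

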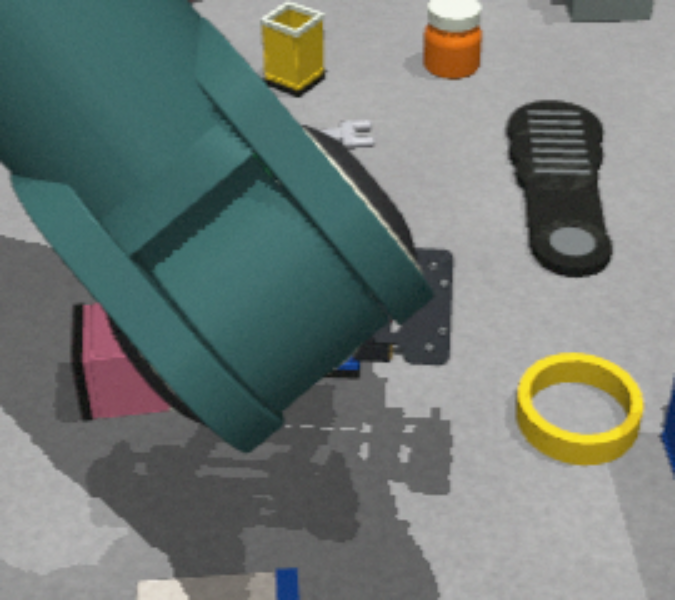

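```bash
python3 -i st.py <<'E'
im=get_image("top");cv2.imwrite("pics/t2.png",cv2.resize(im["pixels"][200:360,300:500,::-1],None,fx=3.5,fy=3.5))
P=cloud(im);px=cv2.cvtColor(im["pixels"],cv2.COLOR_RGB2HSV)
m=(px[...,0]>100)&(px[...,0]<130)&(px[...,1]>120);m[:200]=0;m[360:]=0;m[:,440:]=0
q=P[m];print(len(q),np.percentile(q,[2,50,98],axis=0) if len(q) else 0)
E
```

```text
q [ 0.73  0.77 -0.11  1.56 -0.61  1.3   0.82] x [ 0.092  0.701 -0.707] y [ 0.992 -0.129  0.002] grasp [ 0.5569 -0.2235  0.1021]
True
17 [[ 0.5332938  -0.25464727  0.08001035]
 [ 0.56979778 -0.25256918  0.08767726]
 [ 0.57904733 -0.1910537   0.09351938]]>>> >>> >>> >>> >>>
```

View pics/t2.png

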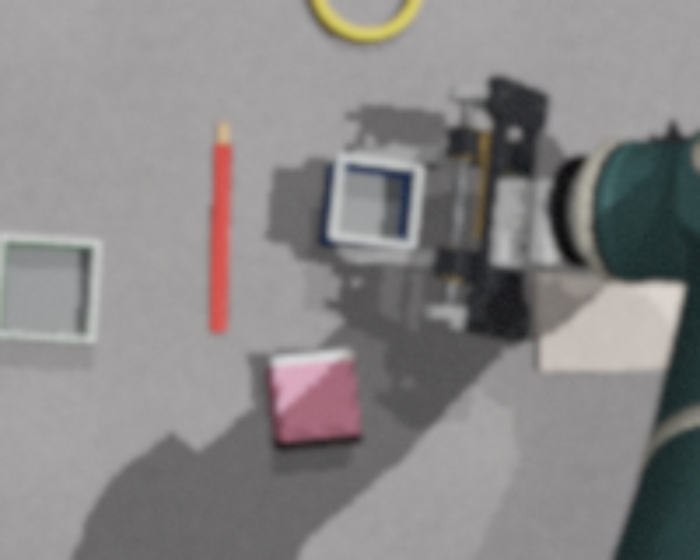

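The tub is upright in the grip at crop pixel (375,200) with its rim up. I'll check the tilt of the rim plane.

```bash
python3 -i st.py <<'E'
im=get_image("top");P=cloud(im);px=im["pixels"].astype(int)
sub=np.zeros((480,640),bool);sub[240:275,390:424]=1
m=sub&(P[...,2]>.11)&(P[...,2]<.16);q=P[m]
for _ in range(4):
    A=np.c_[q[:,:2]-q[:,:2].mean(0),np.ones(len(q))];c=np.linalg.lstsq(A,q[:,2],rcond=None)[0];r=abs(q[:,2]-A@c);q=q[r<max(.003,2*r.std())]

print(len(q),c,rect(q[:,:2]),rect(P[m][:,:2]), P[m][:,2].min(),P[m][:,2].max())
d=np.array([.132,.991]);u=(q[:,:2]-q[:,:2].mean(0))@d
print(np.degrees(np.arctan(c[:2])))
E
```

```text
q [ 0.73  0.77 -0.11  1.56 -0.62  1.31  0.83] x [ 0.093  0.702 -0.707] y [ 0.992 -0.129  0.002] grasp [ 0.5568 -0.2237  0.1019]
121 [-0.0188329  -0.05375188  0.13524904] (array([ 555.6, -227.1]), array([66.8, 81.9]), 84.3) (array([ 555.3, -227.5]), array([69.6, 82.5]), 85.8) 0.11003085162857872 0.15493075241560178
[-1.0789179  -3.07679475]>>> >>> >>> >>> ... ... >>> >>> >>> >>>
```

```bash
python3 -m creep '[[0.04,0,0.04,0,0,0,-1],[0.075,0,0.075,0,0,0,-1],[0.095,0,0.095,0,0,0,-1],[0.107,0,0.107,0,0,0,-1],[0.111,0,0.111,0,0,0,-1],[0.111,0,0.111,0,0,0,-1]]'
python3 st.py; python3 -m creep '[[0.0025,0,0.0025,0,0,0,-1],[0.004,0,0.004,0,0,0,-1],[0.004,0,0.004,0,0,0,-1]]'; python3 st.py
```

```text
time_s: 7.92
eef_pos: [0.5587, -0.2105, 0.0257]
ee_rot: [1.889, 1.657, -0.78]
force: [0.1, 0.2, -1.5]
width: 0.637
q [ 0.73  0.86 -0.11  1.56 -0.62  1.23  0.88] x [ 0.093  0.702 -0.706] y [ 0.992 -0.13   0.002] grasp [ 0.5569 -0.2239  0.0391]
time_s: 8.3
eef_pos: [0.5587, -0.2106, 0.0235]
ee_rot: [1.889, 1.657, -0.78]
force: [0.2, 0.6, -3.6]
width: 0.638
q [ 0.73  0.87 -0.11  1.56 -0.62  1.23  0.88] x [ 0.093  0.702 -0.706] y [ 0.992 -0.13   0.002] grasp [ 0.557  -0.2239  0.037 ]
```

```bash
python3 -m creep '[[0.0018,0,0.0018,0,0,0,-1],[0.0018,0,0.0018,0,0,0,-1]]'; python3 -m creep '[[0.002,0,0.002,0,0,0,-1],[0.002,0,0.002,0,0,0,-1]]'; python3 -m creep '[[0.002,0,0.002,0,0,0,-1],[0.002,0,0.002,0,0,0,-1]]'
```

```text
time_s: 8.55
eef_pos: [0.5587, -0.2106, 0.0225]
ee_rot: [1.889, 1.657, -0.78]
force: [-0.8, -0.2, -2.2]
width: 0.638
time_s: 8.8
eef_pos: [0.5588, -0.2106, 0.0216]
ee_rot: [1.889, 1.657, -0.779]
force: [-0.9, -1.5, 1.8]
width: 0.635
time_s: 9.05
eef_pos: [0.5588, -0.2107, 0.0214]
ee_rot: [1.889, 1.657, -0.778]
force: [-3.9, -2.5, 12.8]
width: 0.64
```

```bash
python3 -m creep '[[0,0,0,0,0,0,-0.2],[0,0,0,0,0,0,0.4],[0,0,0,0,0,0,1],[0,0,0,0,0,0,1],[0,0,0,0,0,0,1],[0,0,0,0,0,0,1],[0,0,0,0,0,0,1],[-0.1,0,0,0,0,0,1],[-0.2,0,0,0,0,0,1],[-0.35,0,0,0,0,0,1],[-0.5,0,0,0,0,0,1],[-0.5,0,0,0,0,0,1]]'
cat > look.py <<'E'
import sys
from cell import *;from h import *
tag=sys.argv[1]
for n in("top","side"):
    im=get_image(n);px=im["pixels"];P=cloud(im)
    x,y,w,h=dict(top=(200,200,300,160),side=(180,130,270,230))[n]
    cv2.imwrite(f"pics/{tag}_{n}.png",cv2.resize(px[y:y+h,x:x+w,::-1],None,fx=2.5,fy=2.5))
    np.savez(f"{tag}_{n}.npz",**im)
E
python3 look.py a; python3 st.py
```

```text
time_s: 10.55
eef_pos: [0.5399, -0.3554, 0.1651]
ee_rot: [1.89, 1.649, -0.78]
force: [-0.0, 0.3, -1.0]
width: 0.999
q [ 0.85  0.82 -0.06  1.27 -0.55  1.6   0.81] x [ 0.093  0.703 -0.705] y [ 0.992 -0.13   0.002] grasp [ 0.5383 -0.3643  0.1757]
```

View pics/a_top.png

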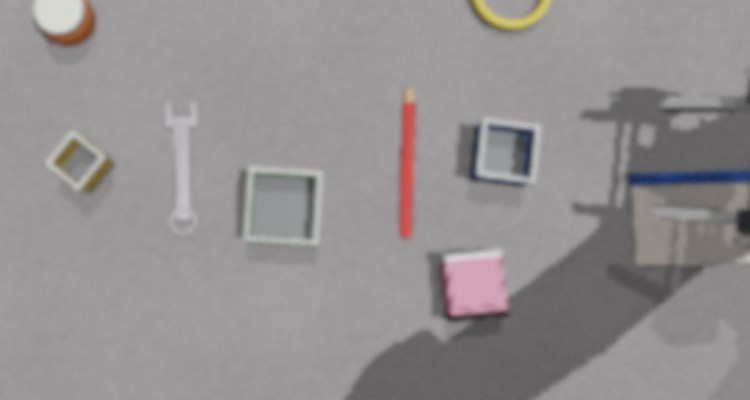

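View pics/a_side.png

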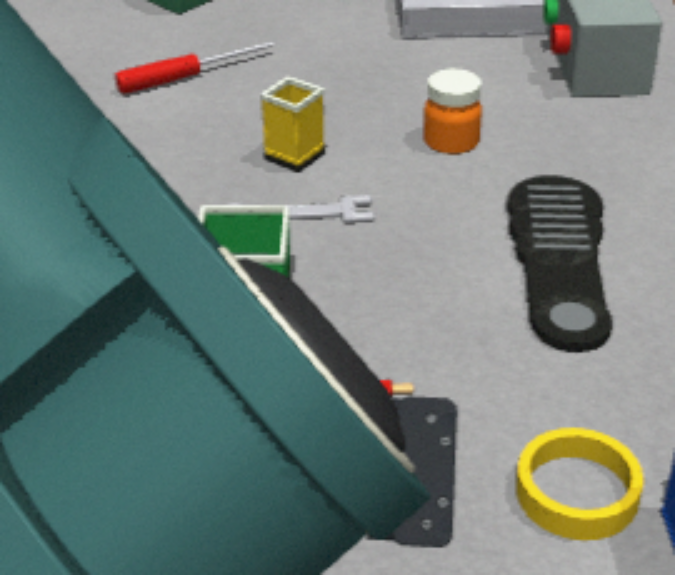

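```bash
python3 - <<'E'
from h import *
im=dict(np.load("a_top.npz"));P=cloud(im)
for n,(u0,v0,u1,v1) in dict(blue=(380,240,425,282),green=(290,258,338,305),yel=(212,246,250,284)).items():
    q=P[v0:v1,u0:u1].reshape(-1,3);z=q[:,2];a=q[(z>.015)&(z<.1)];t={"blue":.07,"green":.064,"yel":.076}[n];b=q[abs(z-t)<.008]
    A=np.c_[b[:,:2]-b[:,:2].mean(0),np.ones(len(b))];c=np.linalg.lstsq(A,b[:,2],rcond=None)[0]
    print(n,rect(a[:,:2]),rect(b[:,:2]),"plane",np.round(c,3),len(b))
# colour rim by ray onto rim plane
g=im["pixels"].astype(int);mn=g.min(-1)
for n,(u0,v0,u1,v1,t) in dict(blue=(380,240,425,282,.07),green=(290,258,338,305,.064),yel=(212,246,250,284,.076)).items():
    m=np.zeros((480,640),np.uint8);m[v0:v1,u0:u1]=mn[v0:v1,u0:u1]>165
    ys,xs=np.nonzero(m);print(n,len(xs),rect(ray(im,np.c_[xs,ys],t)[:,:2]))
E
python3 -i st.py <<'E'
R=tilt(BA,1,0);print(row(s,[.5555,-.2254,.16],R))
E
```

```text
blue (array([ 555.2, -224.7]), array([61.4, 61.2]), 82.1) (array([ 555.2, -224.7]), array([61.4, 61.2]), 82.1) plane [-0.001  0.004  0.069] 145
green (array([497.6,  14.4]), array([76.6, 76.8]), 86.3) (array([497.6,  14.4]), array([76.6, 76.8]), 86.3) plane [0.003 0.004 0.064] 158
yel (array([545.4, 232.9]), array([45.9, 44.5]), 51.0) (array([545.6, 233.1]), array([45.6, 44.3]), 51.6) plane [0.004 0.    0.075] 106
blue 196 (array([ 557.3, -225.2]), array([63.5, 63.5]), 82.7)
green 239 (array([499.7,  14.2]), array([80.4, 79.5]), 86.7)
yel 105 (array([547.1, 235.1]), array([47.1, 47.1]), 51.2)
q [ 0.85  0.82 -0.06  1.27 -0.55  1.6   0.81] x [ 0.093  0.703 -0.705] y [ 0.992 -0.13   0.002] grasp [ 0.5383 -0.3643  0.1757]
[0.2282, -0.0026, -0.2191, 0.0011, -0.2507, -0.0003]>>> >>>
```

```bash
python3 -m creep '[[0.05,-0.002,-0.05,0.001,-0.06,0,1],[0.1,-0.002,-0.1,0.001,-0.12,0,1],[0.17,-0.002,-0.16,0.001,-0.18,0,1],[0.228,-0.0026,-0.219,0.001,-0.25,0,1],[0.228,-0.0026,-0.219,0.001,-0.25,0,1],[0.228,-0.0026,-0.219,0.001,-0.25,0,1],[0.228,-0.0026,-0.219,0.001,-0.25,0,1],[0.228,-0.0026,-0.219,0.001,-0.25,0,1]]'
python3 -i st.py <<'E'
R=tilt(82.2,1,0);print(row(s,[.5552,-.2247,.053],R))
E
```

```text
time_s: 11.65
eef_pos: [0.5548, -0.2268, 0.1595]
ee_rot: [1.311, 1.144, -1.307]
force: [0.7, -0.5, -0.2]
width: 0.996
q [ 0.26  0.42  0.1   1.73 -0.05  1.    0.25] x [ 0.001  0.003 -1.   ] y [ 0.991 -0.135  0.   ] grasp [ 0.5548 -0.2269  0.1785]
[0.2662, 0.0001, -0.0046, 0.0003, -0.001, -0.0]>>> >>>
```

```bash
python3 -m creep '[[0.1,0,-0.0046,0,-0.001,0,1],[0.2,0,-0.0046,0,-0.001,0,1],[0.25,0,-0.0046,0,-0.001,0,1],[0.2665,0,-0.0046,0,-0.001,0,1],[0.2665,0,-0.0046,0,-0.001,0,1],[0.2665,0,-0.0046,0,-0.001,0,1]]'
python3 st.py
python3 -m creep '[[0,0,0,0,0,0,-1],[0,0,0,0,0,0,-1],[0,0,0,0,0,0,-1],[0,0,0,0,0,0,-1],[0,0,0,0,0,0,-1],[0,0,0,0,0,0,-1],[0,0,0,0,0,0,-1],[0,0,0,0,0,0,-1]]'
python3 -i st.py <<'E'
p=s["eef_pos"]
R=tilt(86.4,1,0);print(row(s,[.4976,.0144,.165],R),row(s,[p[0],p[1],.165],R0))
E
```

```text
time_s: 12.4
eef_pos: [0.5556, -0.2251, 0.0538]
ee_rot: [1.309, 1.141, -1.308]
force: [-0.2, -0.0, -0.3]
width: 1.0
q [ 0.26  0.55  0.09  1.8  -0.07  0.79  0.25] x [ 0.001 -0.    -1.   ] y [ 0.991 -0.135  0.001] grasp [ 0.5556 -0.2251  0.0728]
time_s: 13.4
eef_pos: [0.5558, -0.2251, 0.0539]
ee_rot: [1.309, 1.14, -1.307]
force: [2.2, 0.6, 2.4]
width: 0.637
q [ 0.26  0.55  0.09  1.8  -0.07  0.79  0.25] x [ 0.002 -0.001 -1.   ] y [ 0.991 -0.135  0.002] grasp [ 0.5558 -0.2251  0.0729]
[-0.2782, -0.2246, -0.5736, -0.0232, 0.0001, -0.0005] [-0.2777, 0.0005, 0.0001, 0.0, 0.0, 0.0]>>> >>> >>>
```

```bash
python3 -m creep '[[-0.03,0,0,0,0,0,-1],[-0.1,0,0,0,0,0,-1],[-0.2,0,0,0,0,0,-1],[-0.278,-0.02,-0.06,0,0,0,-1],[-0.278,-0.06,-0.16,-0.008,0,0,-1],[-0.278,-0.11,-0.28,-0.015,0,0,-1],[-0.278,-0.165,-0.41,-0.02,0,0,-1],[-0.278,-0.2,-0.52,-0.023,0,0,-1],[-0.278,-0.225,-0.574,-0.023,0,0,-1],[-0.278,-0.225,-0.574,-0.023,0,0,-1],[-0.278,-0.225,-0.574,-0.023,0,0,-1],[-0.278,-0.225,-0.574,-0.023,0,0,-1]]'
python3 look.py b; python3 st.py
```

```text
time_s: 14.9
eef_pos: [0.4975, 0.0136, 0.165]
ee_rot: [1.257, 1.176, -1.256]
force: [0.1, 0.1, -2.2]
width: 0.635
q [-0.08  0.24 -0.01  1.97  0.    0.94 -0.16] x [ 0.002 -0.001 -1.   ] y [ 0.998 -0.064  0.002] grasp [0.4975 0.0139 0.1839]
```

View pics/b_side.png

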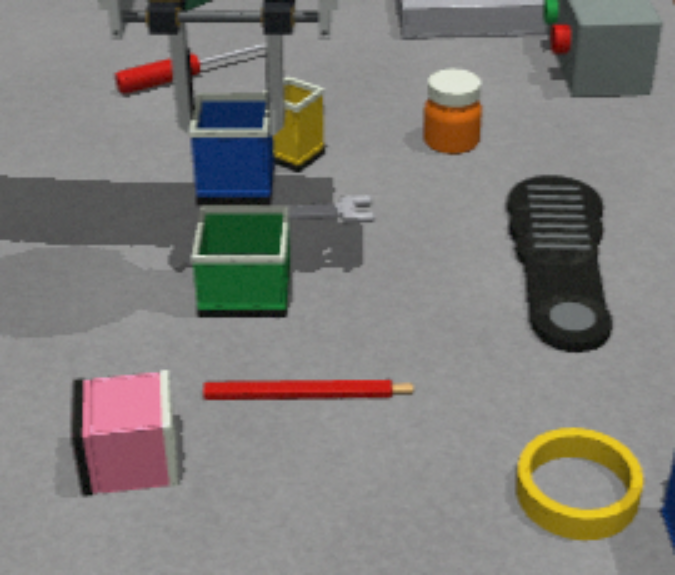

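View pics/b_top.png

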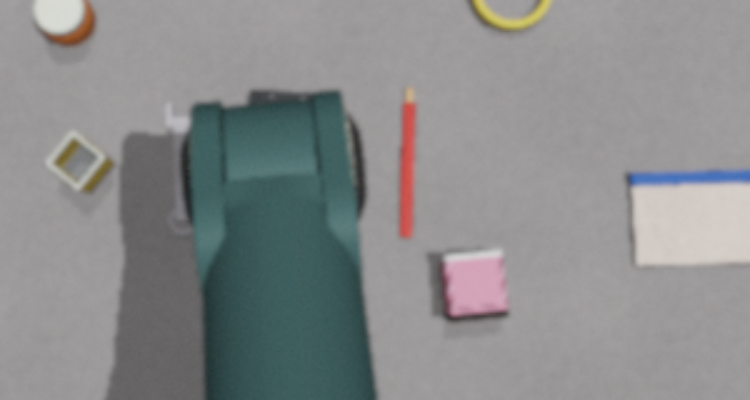

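The blue tub hangs level over the green one (side crop, blue at 232,150 and green at 242,260). I'll check the alignment from the side depth before lowering.

```bash
python3 - <<'E'
from h import *
im=dict(np.load("b_side.npz"));P=cloud(im);h=cv2.cvtColor(im["pixels"],cv2.COLOR_RGB2HSV)
bl=(h[...,0]>100)&(h[...,0]<130)&(h[...,1]>120);bl[240:]=0;bl[:150]=0;bl[:,:250]=0;bl[:,300:]=0
gr=(h[...,0]>50)&(h[...,0]<75)&(h[...,1]>120);gr[:200]=0;gr[270:]=0;gr[:,:240]=0;gr[:,305:]=0
for n,m in(("b",bl),("g",gr)):
    q=P[m];
    yn=np.median(np.sort(q[:,1])[:len(q)//3]);f=q[abs(q[:,1]-yn)<.008]
    print(n,len(q),"z",np.percentile(f[:,2],[1,99]),"x",np.percentile(f[:,0],[1,99]),"x mid",np.mean(np.percentile(f[:,0],[1,99])),"front y",yn)
    z0=f[:,2].mean();A=np.c_[f[:,0]-f[:,0].mean(),f[:,2]-z0,np.ones(len(f))];print(np.linalg.lstsq(A,f[:,1],rcond=None)[0])
E
python3 -i st.py <<'E'
R=tilt(86.3,1,0);print(row(s,[.4976,.0144,.1],R))
E
```

```text
b 1007 z [0.11908515 0.17455842] x [0.46702567 0.52452043] x mid 0.49577305275747086 front y -0.01574025289699345
[-0.0569631  -0.00819153 -0.01438339]
g 1152 z [0.00802468 0.05633243] x [0.4602152  0.53342518] x mid 0.4968201912255049 front y -0.023722078792701686
[-0.06350299 -0.01177315 -0.02247351]
q [-0.08  0.24 -0.01  1.97  0.    0.94 -0.16] x [ 0.002 -0.001 -1.   ] y [ 0.998 -0.064  0.002] grasp [0.4975 0.0139 0.1839]
[0.1622, -0.0001, -0.0015, 0.0, 0.0002, -0.0005]>>> >>>
```

```bash
python3 -m creep '[[0.06,0.001,0,0,0,-0.0005,-1],[0.12,0.001,0,0,0,-0.0005,-1],[0.16,0.001,0,0,0,-0.0005,-1],[0.19,0.001,0,0,0,-0.0005,-1],[0.215,0.001,0,0,0,-0.0005,-1],[0.23,0.001,0,0,0,-0.0005,-1],[0.237,0.001,0,0,0,-0.0005,-1],[0.237,0.001,0,0,0,-0.0005,-1]]';python3 -m creep '[[0.003,0,0,0,0,0,-1],[0.005,0,0,0,0,0,-1],[0.005,0,0,0,0,0,-1]]'
```

```text
time_s: 16.0
eef_pos: [0.4981, 0.0138, 0.0702]
ee_rot: [1.256, 1.177, -1.257]
force: [-1.2, -0.0, -2.3]
width: 0.628
time_s: 16.38
eef_pos: [0.4982, 0.0138, 0.0682]
ee_rot: [1.256, 1.177, -1.257]
force: [-0.4, -1.0, -2.9]
width: 0.639
```

```bash
python3 -m creep '[[0.0015,0,0,0,0,0,-1],[0.0015,0,0,0,0,0,-1]]';python3 -m creep '[[0.0015,0,0,0,0,0,-1],[0.0015,0,0,0,0,0,-1]]'
```

```text
time_s: 16.62
eef_pos: [0.4983, 0.0138, 0.0679]
ee_rot: [1.256, 1.177, -1.257]
force: [-0.4, -0.8, 2.9]
width: 0.631
time_s: 16.88
eef_pos: [0.4983, 0.0137, 0.0678]
ee_rot: [1.256, 1.177, -1.257]
force: [-5.0, -0.2, 13.8]
width: 0.637
```

```bash
python3 -m creep '[[0,0,0,0,0,0,-0.2],[0,0,0,0,0,0,0.3],[0,0,0,0,0,0,1],[0,0,0,0,0,0,1],[0,0,0,0,0,0,1],[0,0,0,0,0,0,1],[0,0,0,0,0,0,1],[-0.03,0,0,0,0,0,1],[-0.1,0,0,0,0,0,1],[-0.2,0,0,0,0,0,1],[-0.3,0,0,0,0,0,1],[-0.3,0,0,0,0,0,1]]'
python3 -i st.py <<'E'
R=tilt(51.5,1,0);print(row(s,[.5455,.233,.165],R))
E
```

```text
time_s: 18.38
eef_pos: [0.4998, 0.014, 0.1912]
ee_rot: [1.259, 1.174, -1.252]
force: [-0.6, 0.3, -0.9]
width: 0.999
q [-0.08  0.21 -0.01  1.94  0.    0.99 -0.16] x [ 0.006 -0.    -1.   ] y [ 0.998 -0.065  0.006] grasp [0.4997 0.014  0.2102]
[0.0662, 0.0783, -0.5538, 0.1933, -0.0006, -0.0018]>>> >>>
```

```bash
python3 -m creep '[[0.06,0.02,-0.12,0.04,0,-0.002,1],[0.066,0.04,-0.25,0.09,0,-0.002,1],[0.066,0.06,-0.4,0.14,0,-0.002,1],[0.066,0.078,-0.554,0.193,0,-0.002,1],[0.066,0.078,-0.554,0.193,0,-0.002,1],[0.066,0.078,-0.554,0.193,0,-0.002,1],[0.066,0.078,-0.554,0.193,0,-0.002,1],[0.066,0.078,-0.554,0.193,0,-0.002,1]]'
python3 look.py c
python3 -i st.py <<'E'
R=tilt(51.5,1,0);print(row(s,[.5455,.233,.059],R))
im=dict(np.load("c_top.npz"));P=cloud(im)
for n,(u0,v0,u1,v1) in dict(nest=(290,252,338,305)).items():
    q=P[v0:v1,u0:u1].reshape(-1,3);z=q[:,2]
    for t in(.084,.064):
        b=q[abs(z-t)<.007];A=np.c_[b[:,:2]-b[:,:2].mean(0),np.ones(len(b))];c=np.linalg.lstsq(A,b[:,2],rcond=None)[0]
        print(n,t,rect(b[:,:2]),np.round(c,3),len(b))

E
```

```text
time_s: 19.38
eef_pos: [0.5455, 0.232, 0.1653]
ee_rot: [1.686, 0.814, -1.684]
force: [-0.3, -0.9, 0.3]
width: 1.002
q [-0.44  0.4  -0.01  1.74  0.    1.   -1.13] x [ 0.     0.002 -1.   ] y [ 0.783 -0.622 -0.001] grasp [0.5455 0.2324 0.1842]
[0.2656, -0.0006, -0.0007, 0.0001, -0.0006, 0.0004]
nest 0.084 (array([496.8,  14.4]), array([60.4, 60.6]), 86.6) [-0.002  0.003  0.084] 132
nest 0.064 (array([497.6,  14.3]), array([76.5, 76.7]), 86.2) [ 0.007 -0.006  0.064] 174>>> >>> >>> ... ... ... ... ... >>>
```

View pics/c_top.png

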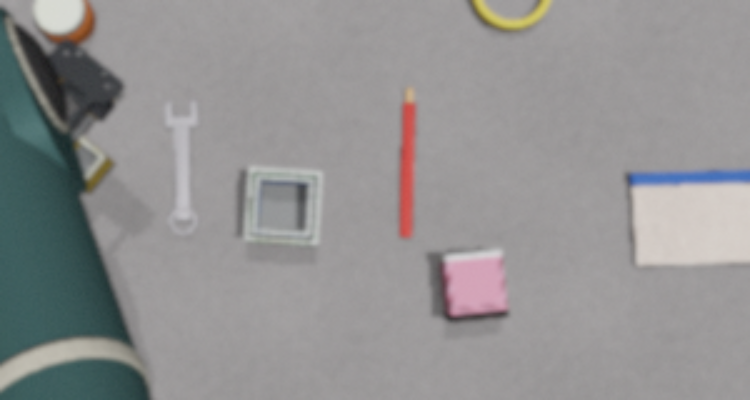

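View pics/c_side.png

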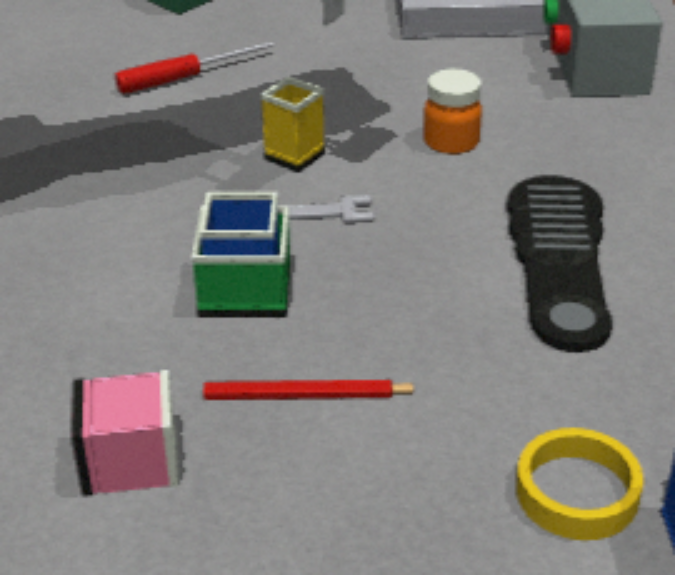

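The blue tub is seated: rim at 84 mm, level, and the green tub has not moved. Now the yellow tub.

```bash
python3 -m creep '[[0.1,-0.0006,-0.0007,0,-0.0006,0,1],[0.2,-0.0006,-0.0007,0,-0.0006,0,1],[0.25,-0.0006,-0.0007,0,-0.0006,0,1],[0.266,-0.0006,-0.0007,0,-0.0006,0,1],[0.266,-0.0006,-0.0007,0,-0.0006,0,1],[0.266,-0.0006,-0.0007,0,-0.0006,0,1]]'
python3 st.py
python3 -m creep '[[0,0,0,0,0,0,-1],[0,0,0,0,0,0,-1],[0,0,0,0,0,0,-1],[0,0,0,0,0,0,-1],[0,0,0,0,0,0,-1],[0,0,0,0,0,0,-1],[0,0,0,0,0,0,-1],[0,0,0,0,0,0,-1],[0,0,0,0,0,0,-1],[0,0,0,0,0,0,-1]]'
python3 -i st.py <<'E'
p=s["eef_pos"]
R=tilt(86.4,1,0);print(row(s,[.497,.0144,.185],R),row(s,[p[0],p[1],.185],R0))
E
```

```text
time_s: 20.23
eef_pos: [0.5461, 0.2332, 0.0599]
ee_rot: [1.686, 0.814, -1.684]
force: [-0.1, -0.6, -0.5]
width: 1.003
q [-0.44  0.53 -0.02  1.81  0.01  0.8  -1.13] x [ 0.     0.001 -1.   ] y [ 0.783 -0.622 -0.   ] grasp [0.5461 0.2332 0.0789]
time_s: 21.48
eef_pos: [0.546, 0.2332, 0.0599]
ee_rot: [1.686, 0.814, -1.684]
force: [0.3, 0.4, -1.2]
width: 0.465
q [-0.44  0.53 -0.02  1.81  0.01  0.8  -1.13] x [ 0.     0.001 -1.   ] y [ 0.783 -0.622 -0.   ] grasp [0.546  0.2332 0.0789]
[-0.3135, 0.2443, 0.5041, -0.1938, -0.0004, 0.0] [-0.3128, -0.0002, -0.0004, 0.0, 0.0, 0.0]>>> >>> >>>
```

```bash
python3 -m creep '[[-0.03,0,0,0,0,0,-1],[-0.1,0,0,0,0,0,-1],[-0.2,0,0,0,0,0,-1],[-0.3,0.02,0.04,0,0,0,-1],[-0.313,0.06,0.13,-0.04,0,0,-1],[-0.313,0.12,0.25,-0.09,0,0,-1],[-0.313,0.18,0.38,-0.14,0,0,-1],[-0.313,0.22,0.46,-0.18,0,0,-1],[-0.313,0.244,0.504,-0.194,0,0,-1],[-0.313,0.244,0.504,-0.194,0,0,-1],[-0.313,0.244,0.504,-0.194,0,0,-1],[-0.313,0.244,0.504,-0.194,0,0,-1]]'
python3 look.py d; python3 -i st.py <<'E'
R=tilt(86.4,1,0);print(row(s,[.497,.0144,.092],R))
im=dict(np.load("d_side.npz"));P=cloud(im);h=cv2.cvtColor(im["pixels"],cv2.COLOR_RGB2HSV)
box=np.zeros((480,640),bool);box[120:270,245:305]=1
y_=box&(h[...,0]>18)&(h[...,0]<32)&(h[...,1]>140);b_=box&(h[...,0]>100)&(h[...,0]<130)&(h[...,1]>120)
for n,m in(("y",y_),("b",b_)):
    q=P[m];q=q[(q[:,2]>(.12 if n=="y" else .066))&(q[:,0]>.4)]
    yn=np.median(np.sort(q[:,1])[:len(q)//3]);f=q[abs(q[:,1]-yn)<.006]
    print(n,len(f),"z",np.percentile(f[:,2],[1,99]),"x",np.percentile(f[:,0],[1,99]),np.mean(np.percentile(f[:,0],[1,99])),"y",yn,np.polyfit(f[:,0],f[:,1],1))

E
```

```text
time_s: 22.98
eef_pos: [0.497, 0.0155, 0.1849]
ee_rot: [1.256, 1.18, -1.253]
force: [0.5, -0.2, -1.5]
width: 0.47
q [-0.08  0.21 -0.02  1.95  0.    0.98 -0.16] x [ 0.     0.001 -1.   ] y [ 0.998 -0.061  0.   ] grasp [0.497  0.0152 0.2038]
[0.2319, 0.0001, 0.0024, 0.0004, -0.0004, -0.0001]
y 578 z [0.13244018 0.19402175] x [0.47488421 0.516779  ] 0.4958316058532303 y -0.0065662628249165455 [-0.04862941  0.01903364]
b 118 z [0.06604429 0.07822317] x [0.46807273 0.5242819 ] 0.49617731326296605 y -0.015380277359699757 [-0.06266401  0.01653809]>>> >>> >>> >>> >>> ... ... ... ... >>>
```

View pics/d_side.png

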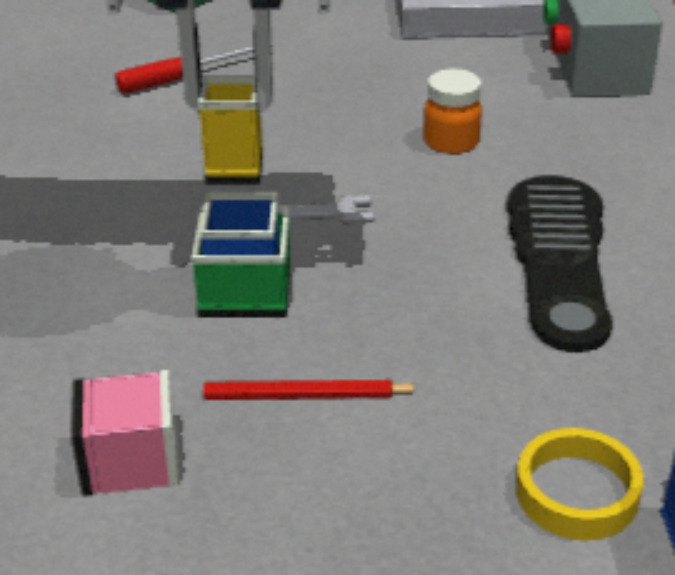

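Yellow hangs level over the nest (side crop 232,140) and is about 1 mm off in y, so I'll include that correction.

```bash
python3 -m creep '[[0.06,0,0.0024,0,0,0,-1],[0.12,0,0.0024,0,0,0,-1],[0.16,0,0.0024,0,0,0,-1],[0.19,0,0.0024,0,0,0,-1],[0.21,0,0.0024,0,0,0,-1],[0.225,0,0.0024,0,0,0,-1],[0.233,0,0.0024,0,0,0,-1],[0.236,0,0.0024,0,0,0,-1],[0.236,0,0.0024,0,0,0,-1]]'; python3 -m creep '[[0.003,0,0,0,0,0,-1],[0.005,0,0,0,0,0,-1],[0.005,0,0,0,0,0,-1]]'
```

```text
time_s: 24.2
eef_pos: [0.4971, 0.0144, 0.0905]
ee_rot: [1.256, 1.18, -1.253]
force: [-0.5, -0.3, -0.6]
width: 0.465
time_s: 24.58
eef_pos: [0.497, 0.0144, 0.0885]
ee_rot: [1.256, 1.18, -1.253]
force: [0.2, -1.0, -1.2]
width: 0.467
```

```bash
python3 -m creep '[[0.002,0,0,0,0,0,-1],[0.002,0,0,0,0,0,-1]]';python3 -m creep '[[0.0015,0,0,0,0,0,-1],[0.0015,0,0,0,0,0,-1]]'
```

```text
time_s: 24.82
eef_pos: [0.4971, 0.0144, 0.0878]
ee_rot: [1.256, 1.18, -1.253]
force: [-1.2, -0.6, 2.3]
width: 0.464
time_s: 25.08
eef_pos: [0.4972, 0.0144, 0.0878]
ee_rot: [1.256, 1.18, -1.253]
force: [-5.0, 0.7, 13.6]
width: 0.465
```

The yellow tub bottomed out at 0.0878, against 0.0879 predicted. Release, rise and move clear toward +y.

```bash
python3 -m creep '[[0,0,0,0,0,0,-0.3],[0,0,0,0,0,0,0.2],[0,0,0,0,0,0,1],[0,0,0,0,0,0,1],[0,0,0,0,0,0,1],[0,0,0,0,0,0,1],[0,0,0,0,0,0,1],[-0.03,0,0,0,0,0,1],[-0.1,0,0,0,0,0,1],[-0.2,0,0,0,0,0,1],[-0.3,0,0,0,0,0,1],[-0.35,0,-0.15,0,0,0,1],[-0.35,0,-0.3,0,0,0,1],[-0.35,0,-0.45,0,0,0,1],[-0.35,0,-0.6,0,0,0,1],[-0.35,0,-0.6,0,0,0,1],[-0.35,0,-0.6,0,0,0,1]]'
python3 look.py e; python3 -i st.py <<'E'
im=dict(np.load("e_top.npz"));P=cloud(im)
q=P[248:305,290:338].reshape(-1,3);z=q[:,2]
for t in(.104,.084,.064):
    b=q[abs(z-t)<.007];A=np.c_[b[:,:2]-b[:,:2].mean(0),np.ones(len(b))];c=np.linalg.lstsq(A,b[:,2],rcond=None)[0]
    print(t,rect(b[:,:2]),np.round(c,3),len(b))

E
```

```text
time_s: 27.2
eef_pos: [0.5119, 0.2532, 0.2285]
ee_rot: [1.256, 1.179, -1.253]
force: [-0.4, -0.4, 0.9]
width: 0.999
q [-0.38  0.3  -0.16  1.72  0.05  1.12 -0.62] x [ 0.001  0.001 -1.   ] y [ 0.998 -0.063  0.001] grasp [0.5121 0.2524 0.2476]
0.104 (array([495.5,  14.5]), array([44.4, 44.1]), 85.9) [-0.009 -0.005  0.104] 92
0.084 (array([496.9,  14.3]), array([60.6, 60.7]), 86.4) [0.002 0.001 0.084] 148
0.064 (array([497.5,  14.3]), array([76.6, 76.5]), 86.2) [-0.005  0.006  0.064] 180>>> >>> >>> ... ... ... >>>
```

View pics/e_top.png

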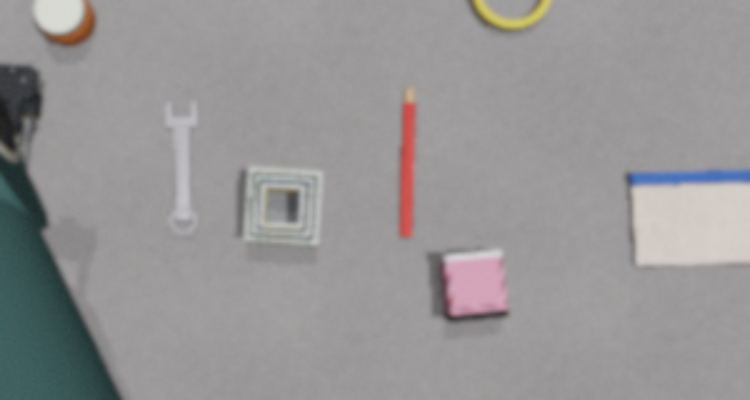

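View pics/e_side.png

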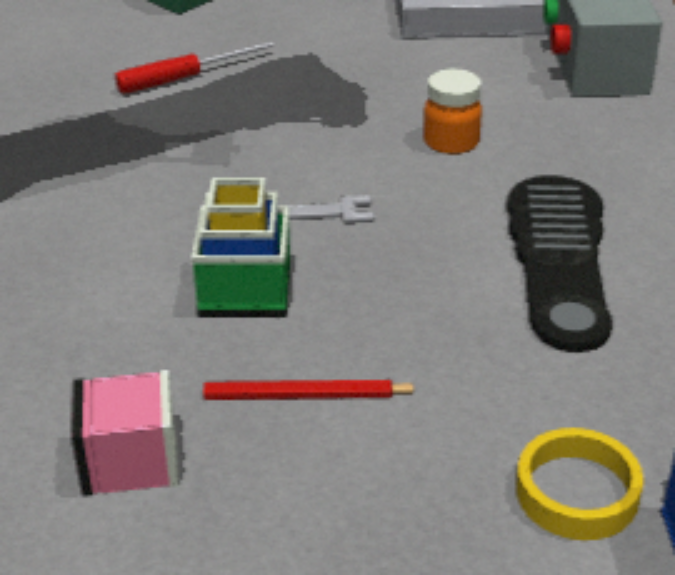

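The three rims form a level nest at heights 104, 84 and 64 mm (side crop 240,245). The bystanders have not moved, and the gripper is open and clear.

```bash
python3 -c "
from cell import *
print(hand_in())"
```

```text
the job is handed in; nothing more can be done
None
```

The three tubs are nested and the job is handed in at about 27 s, well under the 72 s limit.

- **Blue tub:** I stood it upright on the bench and let go. The camera showed it level before I took it again from above and lowered it into the green tub.
- **Yellow tub:** I then lowered it into the blue one. Both tubs met the floor below within about 0.1 mm of the expected height, under a light push of about 14 N, before I released them.

**Last checks:**
- The rims measured 64, 84 and 104 mm high and level to within about half a degree, as a full nest should.
- The green tub's measured position changed by no more than about 0.1 mm.
- In the last pictures (crops around the work area) the pink tub, pencil, wrench, tape, sole, jar, screwdriver and notepad looked unmoved. I compared these by eye and did not measure them.
- The gripper was open and clear of everything.

**One disagreement:** while I held the blue tub before standing it, a rough plane fit suggested up to 3 degrees of tilt. That fit probably included parts of the gripper. After release the tub measured level.

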